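# Lay out the baking bench around the proofing box

### The job

Lay out the wooden board: the sugar pot centred on its middle disc, the green tin centred on the end disc nearer the proofing box with the small brass tin centred on top of it, and the honey jar centred on the end disc nearer the wicker basket; then stand the red timer on the proofing box's lid, midway between the two orange clips. Everything ends upright and let go; set each down gently without dropping it, keep the sugar pot upright, and leave the blue tin and the pastry cutter where they are.

Things in the scene. Friction and masses are not known exactly. Their poses are not given: they have to be found in the camera images.
- sugar_pot: Loose white glazed ceramic sugar pot with a thin blue band: straight round body 66 mm across from 12 to 56 mm above its foot, then a closed domed lid (part of it) with a knob 22 mm across, 87 mm tall overall, about 0.3 kg. Origin: centre of its underside; z up; round, so yaw does not matter.
- green_tin: Loose green round spice tin with a flat top, 62 mm across, 50 mm tall, about 0.2 kg. Origin: centre of its underside; z up; round, so yaw does not matter.
- brass_tin: Loose small brass-coloured round tin with a flat top, 50 mm across, 38 mm tall, 0.09 kg. Origin: centre of its underside; z up; round, so yaw does not matter.
- honey_jar: Loose amber glass honey jar, 56 mm across up to 60 mm, then a black cap 52 mm across, 76 mm tall overall, about 0.3 kg. Origin: centre of its underside; z up; round, so yaw does not matter.
- timer: Loose red round kitchen timer with a white dial face on top, 60 mm across, 34 mm tall, 0.12 kg. Origin: centre of its underside; z up; round, so yaw does not matter.
- board: Fixed pale wooden serving board lying on the steel, 120 mm (its x) by 300 mm (its y), 18 mm thick, with three dark wooden discs 76 mm across let in flush in a row along its length, centred at y = -95, 0 and +95 mm, x = 0. Origin: centre of its underside; top face at z = 18 mm; the row runs roughly left-right as seen from the robot, turned by up to 12 degrees.
- proof_box: Fixed closed white plastic proofing box with a flat blue lid, 220 mm (its x) by 150 mm (its y), lid's top face at z = 89 mm. An orange spring clip 50 mm wide grips the lid at the middle of each short end (x = -110 and +110 mm), standing up to 6 mm above the lid and reaching 16 mm in over it. Stands to the left or the right of the board. Origin: centre of its underside, midway between the clips; z up.
- banneton: Fixed empty oval wicker proofing basket, about 220 mm (its x) by 143 mm (its y), 76 mm tall; stands on the other side of the board from the proofing box. Not to be moved. Origin: centre of its underside.
- blue_tin: Loose blue round spice tin, 62 mm across, 50 mm tall, 0.18 kg; a bystander to be left where it is. Origin: centre of its underside; z up; round, so yaw does not matter.
- cutter: Loose plain dark steel ring pastry cutter, 60 mm across, 40 mm tall, 0.06 kg, open at both ends; a bystander to be left where it is. Origin: centre of its underside; z up; round, so yaw does not matter.
Mind the look-alikes: they are no part of the job. There is more than one size of the timer; the one meant has the size given above.

How it is judged:
On the way, in this order (a step that is already met when the one before it is completed fails the run):
1. the sugar pot, the two tins and the honey jar stand laid out on the board (x of sugar_pot in the frame of board between -0.013 and 0.013 m and y of sugar_pot in the frame of board between -0.013 and 0.013 m and z of sugar_pot in the frame of board between 0.013 and 0.023 m and ((y of proof_box in the frame of board above 0 m and x of green_tin in the frame of board between -0.013 and 0.013 m and y of green_tin in the frame of board between 0.082 and 0.108 m and z of green_tin in the frame of board between 0.013 and 0.023 m and x of honey_jar in the frame of board between -0.013 and 0.013 m and y of honey_jar in the frame of board between -0.108 and -0.082 m and z of honey_jar in the frame of board between 0.013 and 0.023 m) or (y of proof_box in the frame of board below 0 m and x of green_tin in the frame of board between -0.013 and 0.013 m and y of green_tin in the frame of board between -0.108 and -0.082 m and z of green_tin in the frame of board between 0.013 and 0.023 m and x of honey_jar in the frame of board between -0.013 and 0.013 m and y of honey_jar in the frame of board between 0.082 and 0.108 m and z of honey_jar in the frame of board between 0.013 and 0.023 m)) and horizontal distance between brass_tin and green_tin below 0.012 m and height (world z) of brass_tin between 0.062 and 0.074 m and angle between each of sugar_pot, green_tin, brass_tin, honey_jar's own z axis and vertical below 0.12 rad and linear speed of each of sugar_pot, green_tin, brass_tin, honey_jar below 0.02 m/s and angular speed of each of sugar_pot, green_tin, brass_tin, honey_jar below 0.3 rad/s), for 0.2 s.
2. after that the timer stands on the proofing box's lid, midway between the clips (x of timer in the frame of proof_box between -0.015 and 0.015 m and y of timer in the frame of proof_box between -0.015 and 0.015 m and z of timer in the frame of proof_box between 0.084 and 0.094 m and angle between timer's own z axis and vertical below 0.12 rad and linear speed of timer below 0.02 m/s and angular speed of timer below 0.3 rad/s), for 0.2 s.
At the end, for the whole second after the job is handed in: Upright, still, released: pot, green tin and honey jar within 13 mm (each board axis) of the middle, box-side and basket-side disc centres; brass tin on the green tin, axes within 12 mm; timer on the lid within 15 mm (each box axis) of midway between the clips (all of step 1 and all of step 2); the robot touches nothing.
It fails at once if the blue tin or the pastry cutter is pushed more than 25 mm from its place (distance of any of blue_tin, cutter from where it was at the start of the episode above 0.025 m).
It fails at once if the sugar pot is tipped by more than 35 degrees (angle between sugar_pot's own z axis and vertical above 0.61 rad).
It fails at once if one of the five things is dropped (falls free of the fingers at over 0.5 m/s, a drop of more than about 13 mm) ((linear speed of sugar_pot above 0.5 m/s and contact force between the fingers and sugar_pot below 0.05 N) or (linear speed of green_tin above 0.5 m/s and contact force between the fingers and green_tin below 0.05 N) or (linear speed of brass_tin above 0.5 m/s and contact force between the fingers and brass_tin below 0.05 N) or (linear speed of honey_jar above 0.5 m/s and contact force between the fingers and honey_jar below 0.05 N) or (linear speed of timer above 0.5 m/s and contact force between the fingers and timer below 0.05 N)).
It also fails if it takes over 120 s, if anything falls off the work surface, if the arm or the gripper's body presses on something with over 40 N, if the wrist force passes 120 N, or if a joint passes its speed limit or range.

### The arm

A 6-joint arm with a two-finger parallel gripper is mounted at the origin on the work surface. World frame = base frame: x ahead of the robot, y to its left, z up, the work surface at z = 0. Lengths are in m, angles in rad, forces in N, time in s.
With the tool pointing down it reaches from about 0.35 to 0.975 m from the base axis. Payload 7.1 kg.
Tool frame: the origin (TCP) lies between the finger pads; the fingertips stand 25 mm ahead of it and the grasp point (between the pads) lies 6 mm ahead of it (ctrl.tip_extent is the distance from the TCP to the fingertips, in m); z points along the fingers, y is the line along which they close (so a half turn about z gives the same grasp; the last joint's range is limited). The gripper opens to 88 mm and grips with 3 to 60 N. Pads are 20 mm wide; open, the fingers measure 115 mm over their backs; the gripper's body (75 mm by 178 mm) begins 61 mm behind the grasp point.
Start: joints at [-1.17, 0.423, 1.63, -0, 1.089, -0.019], TCP at [0.255, -0.571, 0.248] pointing down, gripper open.
Joint ranges: [-3, 3], [-0.9, 2.11], [0.09, 2.58], [-1.31, 4.45], [0.11, 2.69], [-2.54, 2.54]. Speed limits (rad/s): [2.39, 2.39, 3.01, 3.14, 3.14, 3.14].

### API

Orientations are given as [roll, pitch, yaw] about the fixed x, y, z axes, in that order (R = Rz(yaw) Ry(pitch) Rx(roll)).
In Python, from rig import ctrl, camera, camera_info gives the robot as it stands.
- The arm moves only by the shell command python3 -m pendant 'ROWS'. ROWS is JSON, a list of rows, each a list of 3 entries, a list of its own where there are three numbers: the shift along the tool's x, y, z in mm, then the turn, a rotation vector about the tool's x, y, z in rad, then the opening, from -1 (shut) to 1 (fully open), so that 0 is half open. A call has exactly 10 rows; each row is the pose to reach, as a shift and turn from the pose commanded when the call began, along the tool's axes at that moment; what a row does not reach only later rows make up. A row lasts 1/10 s, in which the tool goes at most 50 mm and 8.59 degrees, less where a joint would pass 70% of its speed; a pose out of reach is approached as far as the arm can. A call with a gripper value outside its range is refused whole. The fingers move at their own pace and stop on an object; the grip force is fixed at half the most. Time passes only in rows, so rows that repeat a pose let the fingers close, or fill a call up. It gives the time, the measured TCP pose, the force, the opening and the grip force at its end, in the units of the state.
- ctrl.get_obs(): the state, without advancing time (a new reading comes with each control period).
- camera(name): name is "side" or "top"; returns the picture (480x640x3 uint8, blue, green, red); there is no depth.
- camera_info(name): a dict with "camera_matrix" (3x3 intrinsics, pixels), "origin" and "attitude" of the camera in the world. Camera axes: x right, y up, looking along -z (the intrinsics and any distortion apply to the point x, -y, -z); pixel columns grow to the right and rows downward; lengths in m; the calibration is good to about 2 mm. A picture is of the moment at which its call begins. camera_info takes no time and is no camera call.
- ctrl.finish_job(): hands the job in; it is judged then, once.
The state is a dict: "t": time; "qpos": joint angles; "joint_vel": joint speeds; "joint_efforts": joint torques, N m; "position": TCP position; "tcp_rot": TCP orientation; "wrist_force": force on the tool from outside, world axes, zero at the start; "moment": the same for the moment, N m; "grip_width": finger opening in m; "grasp_force": force on a finger pad.
Only numpy, scipy, OpenCV 4.12 (cv2) and the standard library are available. Lean on these libraries where they do the work, as an engineer would, in place of code of your own. Each camera call takes 0.05 s, during which the arm holds its last target. There are 200 camera calls.

## Working session

There is one attempt and no reset: what is moved stays moved. The work goes in short steps, Python scripts to look and compute and a shell command to move; the robot and the scene stay as the last step left them, time stands still between calls to the robot, and variables do not carry over. Pictures are saved under pics/ and viewed, at most 14 in all, crops included, and the job is handed in when it is done.

```bash
mkdir -p pics; ls; python3 - <<'E'
from rig import ctrl,camera,camera_info
import cv2
for n in("top","side"):
    i=camera_info(n);print(n,i)
    cv2.imwrite(f"pics/{n}0.png",camera(n))
print(ctrl.get_obs())
E
```

```text
pics
top {'camera_matrix': array([[516.07263281,   0.        , 321.69702657],
       [  0.        , 516.07263281, 238.16295321],
       [  0.        ,   0.        ,   1.        ]]), 'origin': array([ 0.33162024, -0.01852361,  1.06475681]), 'attitude': array([ 0.18135337,  0.00436532, -1.59152651])}
side {'camera_matrix': array([[467.43503316,   0.        , 310.26833901],
       [  0.        , 467.43503316, 246.47775842],
       [  0.        ,   0.        ,   1.        ]]), 'origin': array([0.00316688, 0.5125658 , 0.79316686]), 'attitude': array([ 0.75321533, -0.01727316, -2.35317181])}
{'t': 0.1, 'qpos': array([-1.17000822e+00,  4.23752086e-01,  1.63057624e+00,  1.98741901e-05,
        1.08857308e+00, -1.90251391e-02]), 'joint_vel': array([-0.00117259, -0.00104513, -0.00192342,  0.00012928, -0.0013503 ,
        0.00033756]), 'joint_efforts': array([-8.91119021e-05, -5.45612204e+01, -2.74324429e+01,  6.45350805e-02,
        1.87032495e-02, -4.21549856e-06]), 'position': array([ 0.25458504, -0.57031522,  0.24700177]), 'tcp_rot': array([-3.14028447e+00, -4.24902533e-05,  4.19803994e-01]), 'wrist_force': array([ 0.1342292 , -0.19165823, -0.3649038 ]), 'moment': array([-0.03669156,  0.0130039 , -0.02889066]), 'grasp_force': 0.0, 'grip_width': 0.08778672067249912}
```

View pics/top0.png

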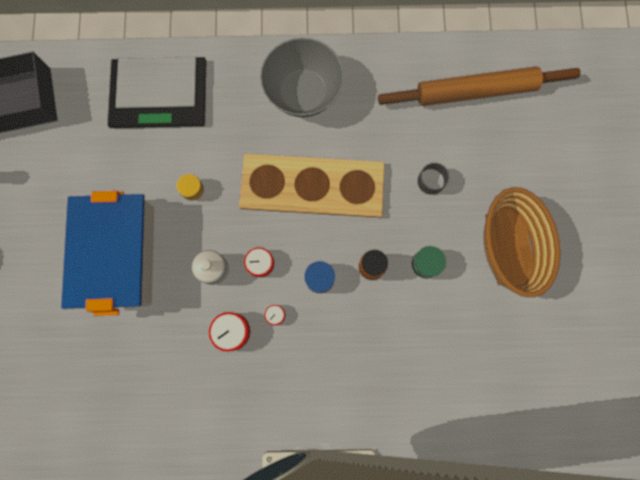

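View pics/side0.png

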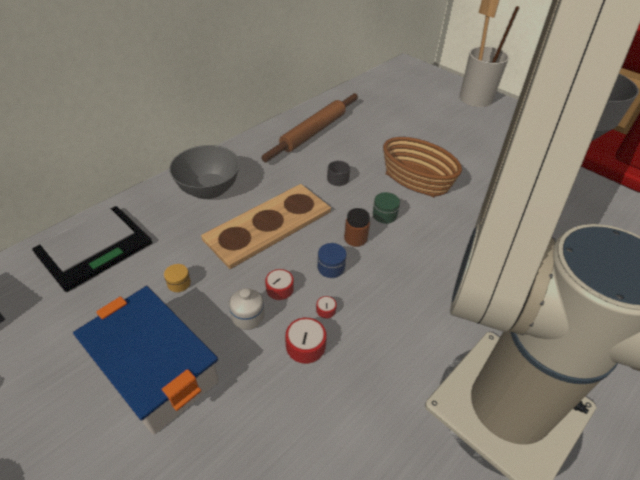

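Top view: board discs (267,182), (312,184), (357,187). Around them are the pot (209,266), green tin (429,262), brass tin (189,186), honey jar (374,264), blue tin (320,277) and cutter (433,179). The box, centred near (103,251), is on the left (+y) and the basket (522,242) on the right.
There are three timer candidates: (258,262) medium, (229,332) large and (275,315) small. The medium one looks like the 60 mm timer, so I'll check it in an enlarged crop along with its measured diameter.

```bash
cat > h.py <<'E'
import numpy as np,cv2
from scipy.spatial.transform import Rotation as R
from rig import ctrl,camera,camera_info
def ray(n,uv):
    i=camera_info(n);K=i["camera_matrix"]
    d=np.linalg.solve(K,[uv[0],uv[1],1.])*[1,-1,-1]
    return i["origin"],R.from_euler("xyz",i["attitude"]).as_matrix()@d
def atz(n,uv,z):
    o,d=ray(n,uv);return o+d*(z-o[2])/d[2]
def tri(a,b):
    o1,d1=ray("top",a);o2,d2=ray("side",b)
    s=np.linalg.lstsq(np.c_[d1,-d2],o2-o1,rcond=None)[0]
    p,q=o1+s[0]*d1,o2+s[1]*d2
    return (p+q)/2,np.linalg.norm(p-q)
def proj(n,p):
    i=camera_info(n);c=R.from_euler("xyz",i["attitude"]).as_matrix().T@(np.array(p)-i["origin"])
    v=i["camera_matrix"]@(c*[1,-1,-1]);return v[:2]/v[2]
E
python3 - <<'E'
import cv2
a=cv2.imread("pics/top0.png")[140:360,165:465];cv2.imwrite("pics/topc.png",cv2.resize(a,None,fx=2.6,fy=2.6,interpolation=cv2.INTER_CUBIC))
b=cv2.imread("pics/side0.png")[150:370,150:430];cv2.imwrite("pics/sidec.png",cv2.resize(b,None,fx=2.6,fy=2.6,interpolation=cv2.INTER_CUBIC))
from h import *
# timer face widths
t=cv2.imread("pics/top0.png");hsv=cv2.cvtColor(t,cv2.COLOR_BGR2HSV)
for c in((258,262),(229,332),(275,315)):
    m=np.zeros((480,640),np.uint8);cv2.circle(m,c,26,255,-1)
    red=(((hsv[...,0]<8)|(hsv[...,0]>172))&(hsv[...,1]>130)).astype(np.uint8)*(m>0)
    pts=cv2.findNonZero(red);(x,y),(w,h),_=cv2.minAreaRect(pts)
    l,r=(atz("top",(x-w/2,y),.034),atz("top",(x+w/2,y),.034));print(c,(x,y),w,h,np.linalg.norm(l-r))
E
```

```text
(258, 262) (258.5, 262.0) 28.0 29.0 0.05644148439876989
(229, 332) (229.0, 331.0) 38.0 40.0 0.07481600503130703
(275, 315) (276.30206298828125, 318.26348876953125) 11.914973258972168 20.230104446411133 0.023543443634982612
```

View pics/topc.png

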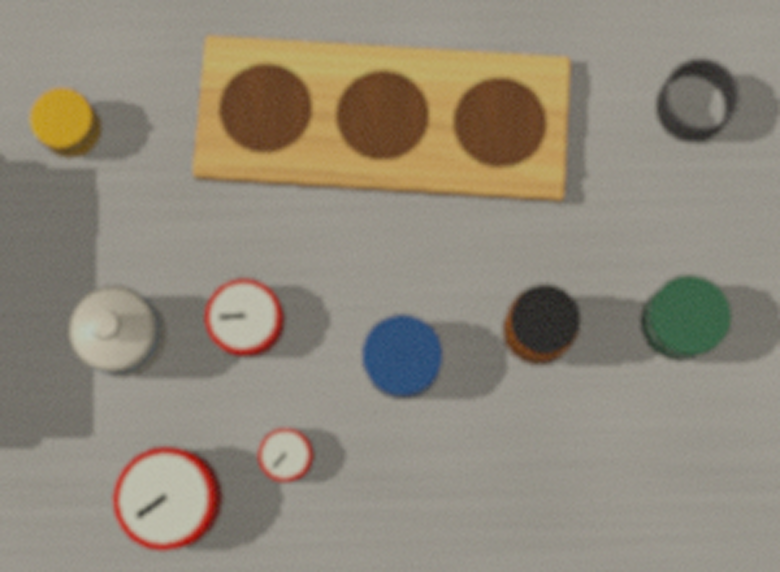

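View pics/sidec.png

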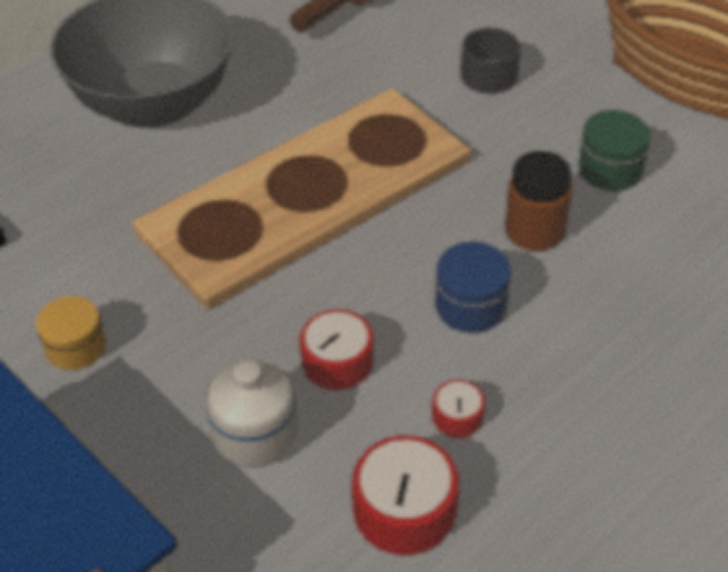

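The crops confirm it: the medium timer at full-image (259,262) measures about 58 mm, the large one about 77 mm and the small one about 40 mm, so the medium one fits. Next I'll triangulate everything from these picks.

```bash
python3 - <<'E'
from h import *
T=dict(brass=(62,118),knob=(104,321),timer=(244,316),blue=(402,355),honey=(545,318),green=(688,315),cutter=(700,95),dL=(265,108),dM=(383,115),dR=(500,122))
S=dict(brass=(70,318),knob=(247,370),timer=(338,335),blue=(473,270),honey=(541,175),green=(615,135),cutter=(491,48),dL=(220,230),dM=(307,183),dR=(387,140))
H=dict(brass=.038,knob=.087,timer=.034,blue=.05,honey=.076,green=.05,cutter=.04,dL=.018,dM=.018,dR=.018)
for k in T:
    a=np.array(T[k])/2.6+[165,140];b=np.array(S[k])/2.6+[150,150]
    p,e=tri(a,b);print(k,p.round(4),round(e,4),"top@H",atz("top",a,H[k]).round(4)[:2],"side@H",atz("side",b,H[k]).round(4)[:2])
a=np.mean([(68,196),(144,195),(140,306),(63,307)],0);b=np.mean([(75,335),(147,290),(215,355),(142,410)],0)
p,e=tri(a,b);print("box",p.round(4),e,atz("top",a,.089).round(4))
print("clips",atz("top",(105,197),.092).round(4),atz("top",(101,307),.092).round(4))
print("basket",atz("top",(522,242),.05).round(3))
E
```

```text
brass [0.6386 0.2557 0.0348] 0.0026 top@H [0.6366 0.2539] side@H [0.6372 0.2574]
knob [0.4678 0.2075 0.0825] 0.0015 top@H [0.4666 0.206 ] side@H [0.4656 0.2098]
timer [0.4769 0.1107 0.0323] 0.0026 top@H [0.4755 0.1097] side@H [0.477  0.1122]
blue [ 0.4429 -0.0113  0.0437] 0.0033 top@H [ 0.4409 -0.0123] side@H [ 0.4407 -0.0061]
honey [ 0.4656 -0.1194  0.0666] 0.0024 top@H [ 0.4634 -0.1191] side@H [ 0.4607 -0.1107]
green [ 0.4689 -0.2316  0.0425] 0.0026 top@H [ 0.4668 -0.2307] side@H [ 0.4654 -0.2235]
cutter [ 0.6466 -0.2536  0.0333] 0.002 top@H [ 0.6437 -0.2526] side@H [ 0.6419 -0.2464]
dL [0.6493 0.096  0.0149] 0.0026 top@H [0.6473 0.0949] side@H [0.648  0.0983]
dM [6.414e-01 3.000e-04 1.480e-02] 0.0028 top@H [ 6.393e-01 -6.000e-04] side@H [0.6401 0.003 ]
dR [ 0.6334 -0.0945  0.0147] 0.0026 top@H [ 0.6314 -0.095 ] side@H [ 0.632  -0.0913]
box [0.4974 0.406  0.0782] 0.002746233069595887 [0.4946 0.4003 0.089 ]
clips [0.6007 0.4025 0.092 ] [0.3878 0.3983 0.092 ]
basket [ 0.501 -0.417  0.05 ]
```

```bash
cat >> h.py <<'E'
def go(x,y,z,yaw=np.pi/2):
    o=ctrl.get_obs();r=R.from_euler("xyz",o["tcp_rot"])
    d=r.inv().apply(np.array([x,y,z])-o["position"])*1000
    t=(r.inv()*R.from_euler("xyz",[np.pi,0,yaw])).as_rotvec()
    print("shift",d.round(1),"turn",t.round(3))
E
python3 -c "
from h import *
go(.467,-.229,.15)"
```

```text
shift [ 333.1 -225.    97.3] turn [-1.000e-03 -1.000e-03 -1.151e+00]
```

```bash
python3 -m pendant '[[[20,-13,6],[0,0,-0.08],1],[[55,-37,16],[0,0,-0.2],1],[[95,-64,28],[0,0,-0.33],1],[[135,-91,39],[0,0,-0.47],1],[[175,-118,51],[0,0,-0.61],1],[[215,-145,63],[0,0,-0.75],1],[[255,-172,74],[0,0,-0.89],1],[[290,-196,85],[0,0,-1.02],1],[[318,-215,93],[0,0,-1.1],1],[[333,-225,97],[0,0,-1.151],1]]'; python3 -c "
from h import *
go(.467,-.229,.036)
cv2.imwrite('pics/a.png',np.hstack([camera('top')[150:390,300:560],camera('side')[100:340,270:500]]))"
```

```text
t: 1.1
position: [0.4677, -0.2269, 0.1497]
tcp_rot: [-3.14, -0.001, 1.576]
wrist_force: [0.2, 0.1, -0.1]
grip_width: 0.0877
grasp_force: 0.0
shift [ -2.2  -0.5 113.7] turn [-0.001 -0.001  0.005]
```

View pics/a.png

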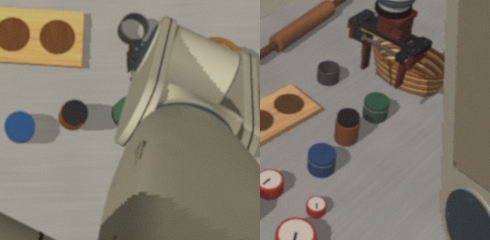

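The side view shows the fingers spread along world x above the green tin (crop 376,105), with neighbours clear. I'll descend, close and check.

```bash
python3 -m pendant '[[[-1,0,15],[0,0,0.005],1],[[-2,0,35],[0,0,0.005],1],[[-2,0,55],[0,0,0.005],1],[[-2,0,75],[0,0,0.005],1],[[-2,0,92],[0,0,0.005],1],[[-2,0,104],[0,0,0.005],1],[[-2,0,111],[0,0,0.005],1],[[-2,0,114],[0,0,0.005],1],[[-2,0,114],[0,0,0.005],1],[[-2,0,114],[0,0,0.005],1]]'; python3 -m pendant '[[[0,0,0],[0,0,0],0.5],[[0,0,0],[0,0,0],0.3],[[0,0,0],[0,0,0],0.1],[[0,0,0],[0,0,0],0],[[0,0,0],[0,0,0],-0.2],[[0,0,0],[0,0,0],-0.4],[[0,0,0],[0,0,0],-0.6],[[0,0,0],[0,0,0],-0.8],[[0,0,0],[0,0,0],-1],[[0,0,0],[0,0,0],-1]]'; python3 -c "
from h import *
go(.467,-.229,.036)"
```

```text
t: 2.2
position: [0.4675, -0.2318, 0.0372]
tcp_rot: [3.141, 0.0, 1.566]
wrist_force: [0.3, -0.2, 0.6]
grip_width: 0.088
grasp_force: 0.0
t: 3.2
position: [0.4675, -0.2316, 0.037]
tcp_rot: [3.141, 0.0, 1.566]
wrist_force: [0.7, 0.9, 5.7]
grip_width: 0.0618
grasp_force: 30.0
shift [ 2.6 -0.5  1. ] turn [ 0.001  0.    -0.005]
```

```bash
python3 -m pendant '[[[0,0,-12],[0,0,0],-1],[[0,0,-45],[0,0,0],-1],[[0,0,-85],[0,0,0],-1],[[10,6,-115],[0,0,0],-1],[[40,22,-130],[0,0,0],-1],[[80,44,-130],[0,0,0],-1],[[122,68,-130],[0,0,0],-1],[[164,91,-130],[0,0,0],-1],[[206,114,-130],[0,0,0],-1],[[245,136,-130],[0,0,0],-1]]'; python3 -m pendant '[[[40,22,0],[0,0,0],-1],[[66,37,0],[0,0,0],-1],[[80,44,0],[0,0,0],-1],[[80,44,10],[0,0,0],-1],[[80,44,30],[0,0,0],-1],[[80,44,55],[0,0,0],-1],[[80,44,77],[0,0,0],-1],[[80,44,92],[0,0,0],-1],[[80,44,100],[0,0,0],-1],[[80,44,100],[0,0,0],-1]]'; python3 -c "
from h import *
go(.648,.0935,.056)"
```

```text
t: 4.2
position: [0.6044, 0.0148, 0.167]
tcp_rot: [-3.141, 0.0, 1.566]
wrist_force: [0.4, -1.1, -1.7]
grip_width: 0.0617
grasp_force: 30.0
t: 5.2
position: [0.6477, 0.0916, 0.0655]
tcp_rot: [-3.139, 0.0, 1.565]
wrist_force: [0.1, 0.1, -1.1]
grip_width: 0.0616
grasp_force: 30.0
shift [1.9 0.3 9.5] turn [-0.002  0.    -0.006]
```

```bash
python3 -m pendant '[[[1,0,2],[0,0,0],-1],[[2,0,5],[0,0,0],-1],[[2,0,8],[0,0,0],-1],[[2,0,10],[0,0,0],-1],[[2,0,11],[0,0,0],-1],[[2,0,11],[0,0,0],-1],[[2,0,11],[0,0,0],0.6],[[2,0,11],[0,0,0],0.9],[[2,0,11],[0,0,0],1],[[2,0,11],[0,0,0],1]]'; python3 -m pendant '[[[0,0,-5],[0,0,0],1],[[0,0,-20],[0,0,0],1],[[0,0,-45],[0,0,0],1],[[0,0,-80],[0,0,0],1],[[-25,-22,-120],[0,0,0],1],[[-60,-53,-120],[0,0,0],1],[[-95,-85,-120],[0,0,0],1],[[-132,-117,-120],[0,0,0],1],[[-170,-150,-120],[0,0,0],1],[[-200,-175,-120],[0,0,0],1]]'; python3 -c "
from h import *
go(.463,-.117,.046)
cv2.imwrite('pics/b.png',cv2.resize(np.hstack([camera('top')[140:320,220:400],camera('side')[150:330,200:400]]),None,fx=2,fy=2))"
```

```text
t: 6.2
position: [0.6489, 0.0946, 0.0558]
tcp_rot: [3.141, -0.0, 1.566]
wrist_force: [-0.1, -0.1, 0.4]
grip_width: 0.0872
grasp_force: 0.0
t: 7.2
position: [0.471, -0.1059, 0.177]
tcp_rot: [3.141, 0.0, 1.566]
wrist_force: [0.9, 0.1, 0.4]
grip_width: 0.0881
grasp_force: 0.0
shift [-11.1  -8.1 131. ] turn [ 0.001  0.    -0.005]
```

View pics/b.png

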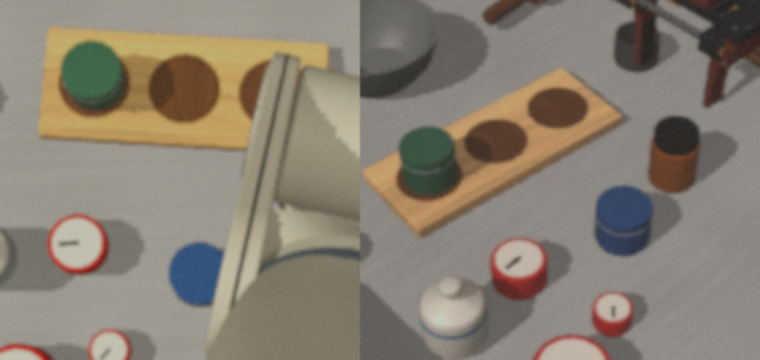

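The green tin stands upright on the left disc (top-view pixel about (266,176)). I'll measure it numerically once the arm is away. Next is the honey jar.

```bash
python3 -m pendant '[[[-6,-4,15],[0,0,0],1],[[-12,-8,35],[0,0,0],1],[[-12,-8,55],[0,0,0],1],[[-12,-8,78],[0,0,0],1],[[-12,-8,100],[0,0,0],1],[[-12,-8,118],[0,0,0],1],[[-12,-8,129],[0,0,0],1],[[-12,-8,135],[0,0,0],1],[[-12,-8,135],[0,0,0],1],[[-12,-8,135],[0,0,0],1]]'; python3 -m pendant '[[[0,0,0],[0,0,0],0.5],[[0,0,0],[0,0,0],0.3],[[0,0,0],[0,0,0],0.1],[[0,0,0],[0,0,0],0],[[0,0,0],[0,0,0],-0.2],[[0,0,0],[0,0,0],-0.4],[[0,0,0],[0,0,0],-0.6],[[0,0,0],[0,0,0],-0.8],[[0,0,0],[0,0,0],-1],[[0,0,0],[0,0,0],-1]]'; python3 -c "
from h import *
c=(92/2+220,71/2+140);s=(428/2+110,143/2+150)
print('green',atz('top',c,.068),proj('top',[.648,.096,.068]))
go(.632,-.094,.060)"
```

```text
t: 8.3
position: [0.4653, -0.1165, 0.0413]
tcp_rot: [3.141, 0.0, 1.566]
wrist_force: [-0.2, -0.4, 0.4]
grip_width: 0.0875
grasp_force: 0.0
t: 9.3
position: [0.4648, -0.1165, 0.0409]
tcp_rot: [3.141, 0.0, 1.566]
wrist_force: [-0.1, -0.7, 6.0]
grip_width: 0.0555
grasp_force: 30.0
green [0.64483928 0.09127439 0.068     ] [263.64817927 174.03837341]
shift [ 23.4 167.1 -19.1] turn [ 0.     0.    -0.005]
```

```bash
python3 -m pendant '[[[0,0,-12],[0,0,0],-1],[[0,0,-45],[0,0,0],-1],[[2,12,-75],[0,0,0],-1],[[6,42,-90],[0,0,0],-1],[[12,82,-90],[0,0,0],-1],[[17,122,-90],[0,0,0],-1],[[21,152,-90],[0,0,0],-1],[[23,167,-90],[0,0,0],-1],[[23,167,-80],[0,0,0],-1],[[23,167,-65],[0,0,0],-1]]'; python3 -m pendant '[[[0,0,12],[0,0,0],-1],[[0,0,24],[0,0,0],-1],[[0,0,33],[0,0,0],-1],[[0,0,40],[0,0,0],-1],[[0,0,44],[0,0,0],-1],[[0,0,46],[0,0,0],-1],[[0,0,46],[0,0,0],-1],[[0,0,46],[0,0,0],-1],[[0,0,46],[0,0,0],-1],[[0,0,46],[0,0,0],-1]]'; python3 -c "
from h import *
go(.632,-.094,.060)"
```

```text
t: 10.3
position: [0.6311, -0.0943, 0.1051]
tcp_rot: [-3.141, 0.0, 1.566]
wrist_force: [0.1, -0.5, -2.3]
grip_width: 0.0557
grasp_force: 30.0
t: 11.3
position: [0.632, -0.0944, 0.0601]
tcp_rot: [3.141, 0.0, 1.566]
wrist_force: [-0.4, 0.5, -2.6]
grip_width: 0.056
grasp_force: 30.0
shift [ 0.4 -0.   0.1] turn [ 0.001  0.    -0.005]
```

```bash
python3 -m pendant '[[[0,0,0],[0,0,0],0.6],[[0,0,0],[0,0,0],0.9],[[0,0,0],[0,0,0],1],[[0,0,0],[0,0,0],1],[[0,0,-10],[0,0,0],1],[[0,0,-35],[0,0,0],1],[[0,0,-70],[0,0,0],1],[[0,0,-105],[0,0,0],1],[[25,-14,-125],[0,0,0],1],[[60,-33,-125],[0,0,0],1]]'; python3 -m pendant '[[[38,-21,0],[0,0,0],1],[[78,-43,0],[0,0,0],1],[[118,-65,0],[0,0,0],1],[[158,-87,0],[0,0,0],1],[[195,-108,0],[0,0,0],1],[[222,-122,0],[0,0,0],1],[[238,-131,0],[0,0,0],1],[[242,-133,0],[0,0,0],1],[[242,-133,0],[0,0,0],1],[[242,-133,0],[0,0,0],1]]'; python3 -c "
from h import *
go(.4665,.2075,.043)
cv2.imwrite('pics/c.png',cv2.resize(np.hstack([camera('top')[140:320,150:410],camera('side')[150:330,200:400]]),None,fx=1.7,fy=1.7))"
```

```text
t: 12.3
position: [0.6017, -0.035, 0.1891]
tcp_rot: [3.134, 0.001, 1.563]
wrist_force: [1.1, 1.4, 0.6]
grip_width: 0.0882
grasp_force: 0.0
t: 13.3
position: [0.4679, 0.2079, 0.185]
tcp_rot: [3.141, -0.0, 1.565]
wrist_force: [-0.1, -0.6, -0.2]
grip_width: 0.0879
grasp_force: 0.0
shift [ -0.4  -1.4 142. ] turn [ 0.001 -0.    -0.005]
```

View pics/c.png

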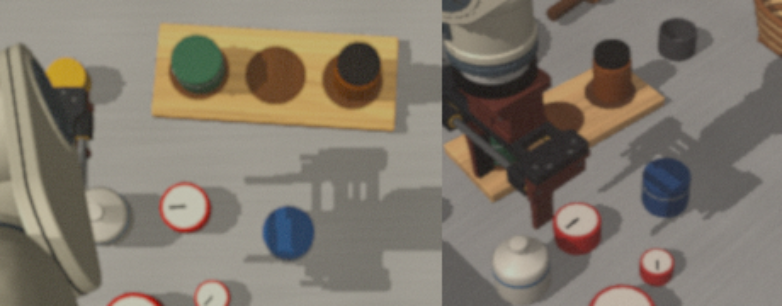

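Green tin cap at top-view (266,176) and honey cap at (361,177). Both are upright on their discs, and the blue tin and cutter are untouched. Next is the pot.

```bash
python3 -c "
from h import *
print(atz('top',(266.5,176.5),.068),atz('top',(361.2,177),.094))"
python3 -m pendant '[[[0,-1,15],[0,0,0.005],1],[[0,-1,40],[0,0,0.005],1],[[0,-1,65],[0,0,0.005],1],[[0,-1,88],[0,0,0.005],1],[[0,-1,108],[0,0,0.005],1],[[0,-1,124],[0,0,0.005],1],[[0,-1,135],[0,0,0.005],1],[[0,-1,141],[0,0,0.005],1],[[0,-1,141],[0,0,0.005],1],[[0,-1,141],[0,0,0.005],1]]'; python3 -m pendant '[[[0,0,0],[0,0,0],0.5],[[0,0,0],[0,0,0],0.3],[[0,0,0],[0,0,0],0.1],[[0,0,0],[0,0,0],0],[[0,0,0],[0,0,0],-0.2],[[0,0,0],[0,0,0],-0.4],[[0,0,0],[0,0,0],-0.6],[[0,0,0],[0,0,0],-0.8],[[0,0,0],[0,0,0],-1],[[0,0,0],[0,0,0],-1]]'; python3 -c "
from h import *
go(.640,.001,.062)"
```

```text
[0.64272803 0.09027246 0.068     ] [ 0.62950874 -0.09767654  0.094     ]
t: 14.4
position: [0.4668, 0.2085, 0.0441]
tcp_rot: [3.141, -0.0, 1.561]
wrist_force: [0.2, -0.7, -0.4]
grip_width: 0.0877
grasp_force: 0.0
t: 15.4
position: [0.4665, 0.2086, 0.0441]
tcp_rot: [3.141, -0.0, 1.561]
wrist_force: [-1.0, 0.3, 6.6]
grip_width: 0.0656
grasp_force: 30.0
shift [-205.9  175.5  -17.9] turn [ 0.   -0.   -0.01]
```

```bash
python3 -m pendant '[[[0,0,-10],[0,0,0],-1],[[0,0,-30],[0,0,0],-1],[[0,0,-60],[0,0,0],-1],[[-10,9,-85],[0,0,0],-1],[[-33,28,-95],[0,0,0],-1],[[-63,54,-95],[0,0,0],-1],[[-95,81,-95],[0,0,0],-1],[[-127,108,-95],[0,0,0],-1],[[-157,134,-95],[0,0,0],-1],[[-182,155,-95],[0,0,0],-1]]'; python3 -m pendant '[[[-13,11,0],[0,0,-0.005],-1],[[-20,17,0],[0,0,-0.01],-1],[[-23,20,5],[0,0,-0.01],-1],[[-23,20,18],[0,0,-0.01],-1],[[-23,20,34],[0,0,-0.01],-1],[[-23,20,50],[0,0,-0.01],-1],[[-23,20,62],[0,0,-0.01],-1],[[-23,20,68],[0,0,-0.01],-1],[[-23,20,70],[0,0,-0.01],-1],[[-23,20,70],[0,0,-0.01],-1]]'; python3 -c "
from h import *
go(.640,.002,.0625)"
```

```text
t: 16.4
position: [0.6202, 0.023, 0.1387]
tcp_rot: [-3.141, 0.0, 1.56]
wrist_force: [0.2, 0.5, -3.6]
grip_width: 0.0656
grasp_force: 30.0
t: 17.4
position: [0.6393, 0.0018, 0.0685]
tcp_rot: [-3.141, -0.0, 1.571]
wrist_force: [0.1, -0.4, -3.7]
grip_width: 0.0656
grasp_force: 30.0
shift [0.2 0.7 6. ] turn [-0. -0.  0.]
```

```bash
python3 -m pendant '[[[0,1,3],[0,0,0],-1],[[0,1,5],[0,0,0],-1],[[0,1,6],[0,0,0],-1],[[0,1,6],[0,0,0],-1],[[0,1,6],[0,0,0],0.6],[[0,1,6],[0,0,0],0.8],[[0,1,6],[0,0,0],1],[[0,1,6],[0,0,0],1],[[0,1,-4],[0,0,0],1],[[0,1,-24],[0,0,0],1]]'; python3 -m pendant '[[[0,0,-35],[0,0,0],1],[[0,0,-70],[0,0,0],1],[[20,0,-100],[0,0,0],1],[[60,0,-100],[0,0,0],1],[[105,0,-100],[0,0,0],1],[[150,-1,-100],[0,0,0],1],[[195,-2,-100],[0,0,0],1],[[230,-3,-100],[0,0,0],1],[[253,-3,-100],[0,0,0],1],[[253,-3,-100],[0,0,0],1]]'; python3 -c "
from h import *
go(.637,.255,.032)
cv2.imwrite('pics/d.png',cv2.resize(np.hstack([camera('top')[140:320,150:410],camera('side')[150:330,150:400]]),None,fx=1.55,fy=1.55))"
```

```text
t: 18.4
position: [0.6392, 0.0017, 0.0922]
tcp_rot: [-3.139, -0.0, 1.571]
wrist_force: [0.2, -0.5, 0.7]
grip_width: 0.0879
grasp_force: 0.0
t: 19.4
position: [0.637, 0.258, 0.1935]
tcp_rot: [3.14, -0.001, 1.574]
wrist_force: [0.2, -0.3, -0.5]
grip_width: 0.0879
grasp_force: 0.0
shift [ -3.1  -0.2 161.5] turn [ 0.001 -0.001  0.003]
```

View pics/d.png

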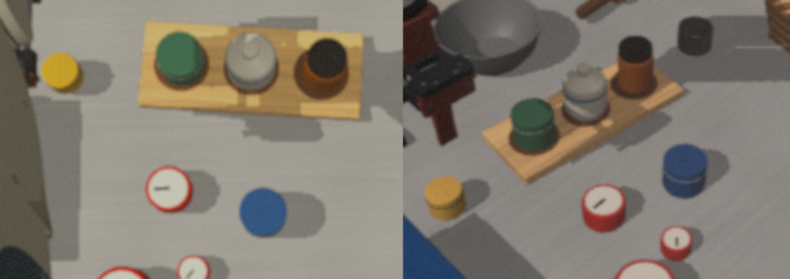

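Pot, green tin and honey jar are all upright on their discs: knob at top-view (312,170), green top at (266,177). I'll check those numbers and my gripper's projection before descending.

```bash
python3 -c "
from h import *
for c,z in (((180,57),.068),((251,46),.105),((326,54),.094),((61,71),.038)):
    print(atz('top',np.array(c)/1.55+[150,140],z).round(4))
for c,z in (((532,113),.068),((584,73),.105),((635,46),.094),((445,188),.038)):
    print('side',atz('side',(np.array(c)-[403,0])/1.55+[150,150],z).round(4))
print((proj('top',[.637,.258,.26])-[150,140])*1.55)
go(.637,.2555,.032)"
```

```text
[0.6422 0.091  0.068 ]
[ 0.643  -0.0019  0.105 ]
[ 0.6339 -0.0961  0.094 ]
[0.6356 0.2528 0.038 ]
side [0.6464 0.0971 0.068 ]
side [0.6272 0.0126 0.105 ]
side [ 0.6307 -0.0929  0.094 ]
side [0.6393 0.2556 0.038 ]
[ 2.31508953 11.11797969]
shift [ 7.000e-01 -1.000e-01  1.611e+02] turn [0.    0.    0.001]
```

```bash
python3 -m pendant '[[[0,0,20],[0,0,0],1],[[0,0,50],[0,0,0],1],[[0,0,80],[0,0,0],1],[[0,0,108],[0,0,0],1],[[0,0,130],[0,0,0],1],[[0,0,147],[0,0,0],1],[[0,0,157],[0,0,0],1],[[0,0,161],[0,0,0],1],[[0,0,161],[0,0,0],1],[[0,0,161],[0,0,0],1]]'; python3 -m pendant '[[[0,0,0],[0,0,0],0.5],[[0,0,0],[0,0,0],0.3],[[0,0,0],[0,0,0],0.1],[[0,0,0],[0,0,0],0],[[0,0,0],[0,0,0],-0.2],[[0,0,0],[0,0,0],-0.4],[[0,0,0],[0,0,0],-0.6],[[0,0,0],[0,0,0],-0.8],[[0,0,0],[0,0,0],-1],[[0,0,0],[0,0,0],-1]]'; python3 -c "
from h import *
go(.646,.0945,.102)"
```

```text
t: 20.5
position: [0.638, 0.2549, 0.0327]
tcp_rot: [3.14, -0.001, 1.571]
wrist_force: [-0.4, -0.4, -0.3]
grip_width: 0.0879
grasp_force: 0.0
t: 21.5
position: [0.6374, 0.2548, 0.0318]
tcp_rot: [3.141, -0.0, 1.571]
wrist_force: [1.3, -0.9, 1.4]
grip_width: 0.0495
grasp_force: 30.0
shift [-160.3    8.6  -70.2] turn [ 0. -0.  0.]
```

```bash
python3 -m pendant '[[[0,0,-12],[0,0,0],-1],[[0,0,-40],[0,0,0],-1],[[0,0,-75],[0,0,0],-1],[[-8,1,-105],[0,0,0],-1],[[-30,2,-110],[0,0,0],-1],[[-62,4,-110],[0,0,0],-1],[[-97,6,-110],[0,0,0],-1],[[-130,8,-110],[0,0,0],-1],[[-152,9,-110],[0,0,0],-1],[[-160,10,-110],[0,0,0],-1]]'; python3 -m pendant '[[[0,0,0],[0,0,0],-1],[[0,0,5],[0,0,0],-1],[[0,0,14],[0,0,0],-1],[[0,0,24],[0,0,0],-1],[[0,0,32],[0,0,0],-1],[[0,0,37],[0,0,0],-1],[[0,0,39],[0,0,0],-1],[[0,0,39],[0,0,0],-1],[[0,0,39],[0,0,0],-1],[[0,0,39],[0,0,0],-1]]'; python3 -c "
from h import *
go(.647,.0945,.101)"
```

```text
t: 22.5
position: [0.6471, 0.0926, 0.1422]
tcp_rot: [-3.141, 0.0, 1.569]
wrist_force: [0.1, -0.3, -1.5]
grip_width: 0.0496
grasp_force: 30.0
t: 23.5
position: [0.6476, 0.0948, 0.1031]
tcp_rot: [3.141, -0.0, 1.571]
wrist_force: [0.2, -0.1, -0.5]
grip_width: 0.0493
grasp_force: 30.0
shift [-0.3 -0.6  2.1] turn [ 0.001 -0.    -0.   ]
```

```bash
python3 -m pendant '[[[0,0,1],[0,0,0],-1],[[0,0,2],[0,0,0],-1],[[0,0,3],[0,0,0],-1],[[0,0,3],[0,0,0],-1],[[0,0,3],[0,0,0],0.4],[[0,0,3],[0,0,0],0.8],[[0,0,3],[0,0,0],1],[[0,0,3],[0,0,0],1],[[0,0,-5],[0,0,0],1],[[0,0,-25],[0,0,0],1]]'; python3 -m pendant '[[[0,0,-30],[0,0,0],1],[[0,0,-55],[0,0,0],1],[[2,-20,-55],[0,0,0],1],[[5,-55,-55],[0,0,0],1],[[9,-95,-55],[0,0,0],1],[[13,-130,-55],[0,0,0],1],[[15,-158,-55],[0,0,0],1],[[16,-171,-55],[0,0,0],1],[[16,-171,-55],[0,0,0],1],[[16,-171,-55],[0,0,0],1]]'; python3 -c "
from h import *
go(.476,.111,.028)
cv2.imwrite('pics/e.png',cv2.resize(np.hstack([camera('top')[140:320,150:410],camera('side')[150:330,150:400]]),None,fx=1.55,fy=1.55))"
```

```text
t: 24.5
position: [0.6461, 0.0946, 0.1266]
tcp_rot: [-3.138, 0.0, 1.571]
wrist_force: [-0.6, 0.1, 0.5]
grip_width: 0.0875
grasp_force: 0.0
t: 25.5
position: [0.4779, 0.111, 0.1834]
tcp_rot: [3.139, -0.0, 1.571]
wrist_force: [0.4, -0.6, -0.2]
grip_width: 0.0878
grasp_force: 0.0
shift [ -0.   -2.2 155.4] turn [ 0.002 -0.     0.   ]
```

View pics/e.png

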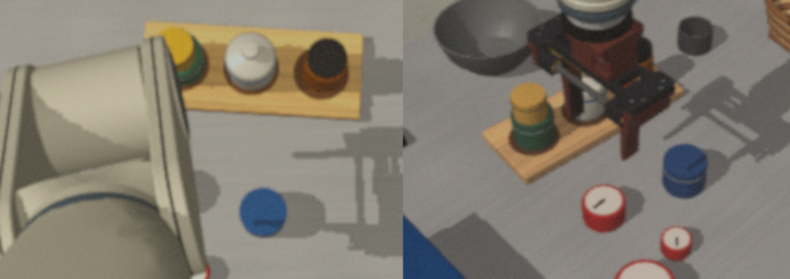

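The brass tin stands centred on the green one (side crop (530,93) over (532,113)). Next is the 60 mm timer at side crop (603,203).

```bash
python3 -c "
from h import *
print('brass',atz('side',(np.array([530,94])-[403,0])/1.55+[150,150],.106).round(4),atz('top',np.array([178,46])/1.55+[150,140],.106).round(4))"
python3 -m pendant '[[[0,-1,20],[0,0,0],1],[[0,-2,48],[0,0,0],1],[[0,-2,76],[0,0,0],1],[[0,-2,102],[0,0,0],1],[[0,-2,124],[0,0,0],1],[[0,-2,140],[0,0,0],1],[[0,-2,150],[0,0,0],1],[[0,-2,153],[0,0,0],1],[[0,-2,153],[0,0,0],1],[[0,-2,153],[0,0,0],1]]'; python3 -m pendant '[[[0,0,0],[0,0,0],0.5],[[0,0,0],[0,0,0],0.3],[[0,0,0],[0,0,0],0.1],[[0,0,0],[0,0,0],0],[[0,0,0],[0,0,0],-0.2],[[0,0,0],[0,0,0],-0.4],[[0,0,0],[0,0,0],-0.6],[[0,0,0],[0,0,0],-0.8],[[0,0,0],[0,0,0],-1],[[0,0,0],[0,0,0],-1]]'; python3 -c "
from h import *
go(.495,.402,.120)"
```

```text
brass [0.6446 0.0971 0.106 ] [0.6447 0.0893 0.106 ]
t: 26.6
position: [0.4749, 0.1108, 0.0302]
tcp_rot: [3.14, -0.0, 1.571]
wrist_force: [-0.7, 0.1, 0.5]
grip_width: 0.0878
grasp_force: 0.0
t: 27.6
position: [0.4748, 0.1109, 0.0301]
tcp_rot: [3.14, -0.0, 1.571]
wrist_force: [0.3, -0.4, 5.5]
grip_width: 0.0596
grasp_force: 30.0
shift [291.2  20.3 -89.9] turn [ 0.001 -0.    -0.   ]
```

```bash
python3 -m pendant '[[[0,0,-12],[0,0,0],-1],[[0,0,-45],[0,0,0],-1],[[0,0,-85],[0,0,0],-1],[[8,0,-120],[0,0,0],-1],[[30,2,-140],[0,0,0],-1],[[65,4,-140],[0,0,0],-1],[[103,7,-140],[0,0,0],-1],[[143,10,-140],[0,0,0],-1],[[183,13,-140],[0,0,0],-1],[[220,16,-140],[0,0,0],-1]]'; python3 -m pendant '[[[32,2,0],[0,0,0],-1],[[56,4,0],[0,0,0],-1],[[68,4,0],[0,0,0],-1],[[71,4,5],[0,0,0],-1],[[71,4,15],[0,0,0],-1],[[71,4,25],[0,0,0],-1],[[71,4,33],[0,0,0],-1],[[71,4,38],[0,0,0],-1],[[71,4,40],[0,0,0],-1],[[71,4,40],[0,0,0],-1]]'; python3 -c "
from h import *
go(.495,.402,.120)
cv2.imwrite('pics/f.png',np.hstack([camera('top')[160:340,20:220],camera('side')[240:420,50:300]]))"
```

```text
t: 28.6
position: [0.4896, 0.3322, 0.1701]
tcp_rot: [-3.141, 0.0, 1.571]
wrist_force: [0.5, -1.5, -1.2]
grip_width: 0.0595
grasp_force: 30.0
t: 29.6
position: [0.4943, 0.4014, 0.1293]
tcp_rot: [-3.141, 0.0, 1.571]
wrist_force: [0.5, -0.0, -1.6]
grip_width: 0.0593
grasp_force: 30.0
shift [0.6 0.7 9.3] turn [-0.  0. -0.]
```

View pics/f.png

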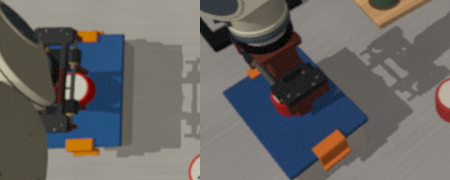

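The timer is in the grip about 10 mm above the lid, between the clips (clips at crop (88,36) and (82,145), timer near (82,88)). I'll lower it, release and retreat towards the base side.

```bash
python3 -m pendant '[[[0,0,3],[0,0,0],-1],[[0,0,5],[0,0,0],-1],[[0,0,7],[0,0,0],-1],[[0,0,8],[0,0,0],-1],[[0,0,9],[0,0,0],-1],[[0,0,9],[0,0,0],-1],[[0,0,9],[0,0,0],-1],[[0,0,9],[0,0,0],-1],[[0,0,9],[0,0,0],-1],[[0,0,9],[0,0,0],-1]]'; python3 -m pendant '[[[0,0,0],[0,0,0],0.5],[[0,0,0],[0,0,0],0.8],[[0,0,0],[0,0,0],1],[[0,0,0],[0,0,0],1],[[0,0,-5],[0,0,0],1],[[0,0,-20],[0,0,0],1],[[0,0,-45],[0,0,0],1],[[0,0,-75],[0,0,0],1],[[0,0,-100],[0,0,0],1],[[0,0,-110],[0,0,0],1]]';  python3 -m pendant '[[[-40,-10,0],[0,0,0],1],[[-80,-20,0],[0,0,0],1],[[-120,-30,0],[0,0,0],1],[[-160,-40,0],[0,0,0],1],[[-200,-50,0],[0,0,0],1],[[-240,-60,0],[0,0,0],1],[[-280,-70,0],[0,0,0],1],[[-320,-80,0],[0,0,0],1],[[-350,-90,0],[0,0,0],1],[[-360,-90,0],[0,0,0],1]]'; python3 -c "
from h import *
cv2.imwrite('pics/g.png',np.vstack([camera('top')[130:360],camera('side')[140:430]]))"
```

```text
t: 30.7
position: [0.4943, 0.4018, 0.1208]
tcp_rot: [3.141, -0.0, 1.571]
wrist_force: [0.3, -0.1, -1.4]
grip_width: 0.0594
grasp_force: 30.0
t: 31.7
position: [0.4955, 0.4027, 0.2348]
tcp_rot: [3.137, -0.003, 1.571]
wrist_force: [0.8, -1.3, 0.3]
grip_width: 0.0878
grasp_force: 0.0
t: 32.7
position: [0.4027, 0.0398, 0.2306]
tcp_rot: [-3.141, 0.0, 1.568]
wrist_force: [0.4, -0.5, 0.6]
grip_width: 0.0877
grasp_force: 0.0
```

View pics/g.png

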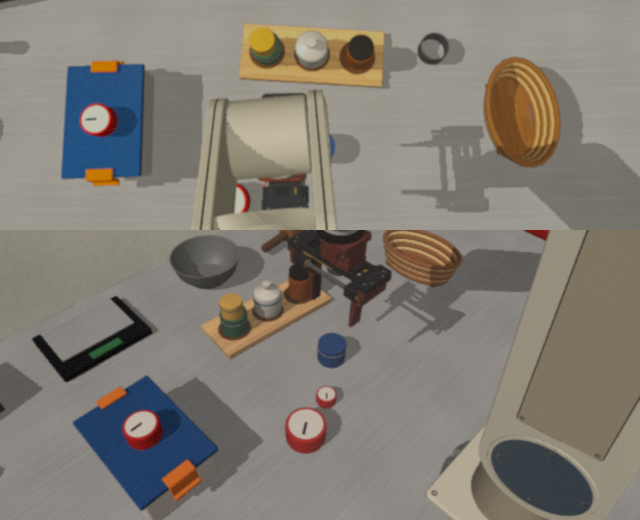

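Everything is upright: brass on green (264,170 full), pot (312,178), honey (359,176), timer on the lid (97,249). I'll check the numbers against the board and box frames.

```bash
python3 - <<'E'
from h import *
t=camera("top");cv2.imwrite("pics/gt.png",t)
hsv=cv2.cvtColor(t,cv2.COLOR_BGR2HSV)
def cen(m,roi):
    x0,y0,x1,y1=roi;k=np.zeros(m.shape,bool);k[y0:y1,x0:x1]=1
    (x,y),(w,h),_=cv2.minAreaRect(cv2.findNonZero((m&k).astype(np.uint8)));return (x,y),w,h
white=(hsv[...,1]<70)&(hsv[...,2]>140)
c,w,h=cen(white,(80,232,116,266));print("timer",c,w,h,atz("top",c,.123).round(4))
s=camera("side")
print("timer side",atz("side",(143,140+425-230),.123).round(4))
d=np.array([.632,-.094])-[.648,.096];yv=-d/np.linalg.norm(d);xv=np.array([yv[1],-yv[0]])
for n,uv,z in(("brass",(264,168),.106),("knob",(312,166),.105),("honey",(359.5,174),.094)):
    p=atz("top",uv,z)[:2]-[.640,.001];print(n,(p@xv).round(4),(p@yv).round(4))
# lid edges, blue mask, for the box centre
b=((hsv[...,0]>95)&(hsv[...,0]<125)&(hsv[...,1]>120));b[:,160:]=0
r=cv2.minAreaRect(cv2.findNonZero(b.astype(np.uint8)));print("lid",r,atz("top",r[0],.089).round(4))
E
```

```text
timer (95.0, 248.5) 25.0 26.0 [0.4939 0.4022 0.123 ]
timer side [0.4904 0.4029 0.123 ]
brass 0.0005 0.0903
knob 0.0106 -0.0022
honey 0.0037 -0.0956
lid ((102.53121948242188, 251.0009765625), (78.14935302734375, 114.41289520263672), 1.7899105548858643) [0.4946 0.4026 0.089 ]
```

The pot's number is the least certain, so I'll overlay its expected outline on an enlarged crop.

```bash
python3 - <<'E'
from h import *
out=[]
for n,f,(x0,y0) in(("top",cv2.imread("pics/gt.png"),(245,145)),("side",camera("side"),(200,195))):
    k=5;a=cv2.resize(f[y0:y0+90 if n=="top" else y0+90,x0:x0+78],None,fx=k,fy=k,interpolation=cv2.INTER_CUBIC)
    def ring(c,r,z,col):
        q=[(proj(n,[c[0]+r*np.cos(t),c[1]+r*np.sin(t),z])-[x0,y0]+.5)*k for t in np.linspace(0,6.3,60)]
        cv2.polylines(a,[np.int32(q)],True,col,1)
    for c in((.648,.096),(.640,.001),(.632,-.094)): ring(c,.038,.018,(0,0,255))
    ring((.640,.001),.011,.105,(0,255,0));ring((.640,.001),.033,.07,(255,255,0));ring((.640,.001),.033,.03,(255,0,255))
    out.append(a)
cv2.imwrite("pics/h.png",np.hstack(out))
E
```

```text
(no output)
```

View pics/h.png

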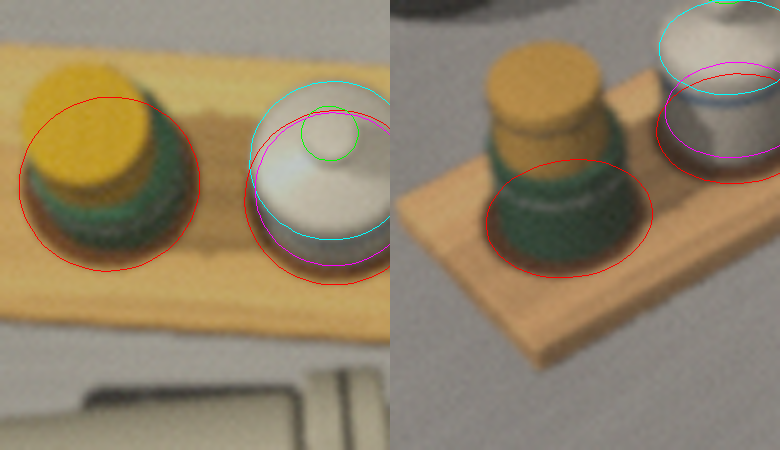

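In both views the pot's knob and body match the outline expected at the disc centre. The green tin sits inside its disc ring, and the brass tin is centred on it. Handing in.

```bash
python3 -c "
from rig import ctrl
print(ctrl.finish_job())"
```

```text
the job is handed in; nothing more can be done
None
```

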